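# Pry open the display case and show the arched comb to the camera

### The job

Pry up the lid of the comb case with the blade of the flat knife, not with the fingers, swing it open until it stands up by itself, and lay the knife back down on the table. Then take the wide comb with the arched back out of the case and finish while still holding it still in the air for the product camera: teeth down, its middle 15 cm straight in front of the lens, one broad face square to the lens. Let the lid stay open, and do not disturb the two narrow combs, the jar, the pot or the camera.

Things in the scene. Friction and masses are not known exactly. Their poses are not given: they have to be found in the camera images.
- case: Fixed wooden display case, 120 (x) x 170 (y) x 66 mm high, walls and floor 5 mm; origin under its centre, z up, front (to the robot) = -x. Three combs stand in it side by side at about y = -45, 0, +45 mm, length along x, on the floor (z = 5 mm), each between two padded rails 11 mm apart, 70 mm long, tops at z = 21 mm. Which comb is in which place varies.
- blade_slot (a point): Middle of the place for the blade, in the outer face of the case's front wall, 59 mm above the table: the middle 70 mm of that wall is only 52 mm high, which leaves a slot 14 mm high under the closed lid. Same axes as the case.
- lid (a joint): Angle of the case's lid in rad: 0 closed, 1.9 at its stop (past upright). A light flat lid (70 g, wooden frame 7 mm thick with a clear window) that rests on the walls; its hinge line runs along y at the top of the far wall (case x = +60, z = 66 mm). It has a stiff hinge and stays at any angle; about 1 N at the front edge moves it.
- lid_edge (a point): Middle of the lower front edge of the lid, 124 mm from the hinge line (it stands 4 mm proud of the front wall). Axes of the lid: x from here towards the hinge, z out of its upper face.
- knife: Loose flat prying knife, 80 g: wooden handle 90 x 20 x 24 mm high and a straight stiff steel blade 80 long x 18 wide x 2.5 mm thick, along +x. Origin under the middle of the handle, z up; handle from x = -45 to +45 mm, blade from +45 to its tip at +125 mm, the blade's middle plane 12 mm above the origin. It balances at about x = +17 mm. It lies flat on the table.
- comb: The comb to show: dark wood, the widest, 72 mm long (x) x 9 mm thick (y), with an arched back 56 mm high in the middle and 40 mm at the ends; teeth down. About 30 g. Origin under the middle of its teeth, z up towards the back; its broad faces look along +y and -y.
- comb_mid (a point): Middle of that comb, 28 mm above its origin; same axes.
- comb_b: Narrow comb with a straight back, dark wood, 44 (x) x 9 (y) x 47 mm high, teeth down in the case; origin under the middle of its teeth. Leave it alone.
- comb_c: A second narrow comb, the same as comb_b. Leave it alone.
- focus (a point): The point in the air 15 cm straight in front of the camera's lens, 0.11 to 0.25 m above the table. Axes: x from here into the lens; y sideways, level; z the camera's up (it looks down by up to 0.35 rad). The camera: black, 50 x 85 x 60 mm, grey lens 50 mm wide and 30 mm long, on a column (foot 110 mm wide) whose axis is 100 mm behind the lens front. Its place, heading, height and tilt vary.
- jar: Loose glass jar with a metal cap, 60 mm diameter, 85 mm high, origin under its centre. Leave it alone.
- pot: Loose little terracotta pot, 68 mm diameter, 55 mm high, origin under its centre. Leave it alone.
Things that resemble listed ones, but are neither listed nor needed, are in the scene too. There is more than one size of the case; the one meant has the size given above.

How it is judged:
By the outcome, as a careful person would: the job done as asked, in the order asked, and still so for the second after the job is handed in, while the arm keeps its last pose, push and grip.
It also fails if it takes over 64 s, if anything falls off the work surface, if the arm or the gripper's body presses on something with over 40 N, if the wrist force passes 120 N, or if a joint passes its speed limit or range.

### The arm

A 6-joint arm with a two-finger parallel gripper is mounted at the origin on the work surface. World frame = base frame: x ahead of the robot, y to its left, z up, the work surface at z = 0. Lengths are in m, angles in rad, forces in N, time in s.
With the tool pointing down it reaches from about 0.35 to 0.85 m from the base axis. Payload 8.1 kg.
Tool frame: the origin (TCP) lies on the centre line of the jaws, within the pads' length; the fingertips stand 17 mm ahead of it and the grasp point (between the pads) lies 2 mm behind it; z points along the fingers, y is the line along which they close (so a half turn about z gives the same grasp; the last joint's range is limited). The gripper opens to 93 mm and grips with 3 to 60 N. Pads are 15 mm wide; open, the fingers measure 128 mm over their backs; the gripper's body (75 mm by 188 mm) begins 65 mm behind the grasp point.
Start: joints at [-1.206, 0.13, 1.488, -0, 1.523, -0.085], TCP at [0.261, -0.54, 0.236] pointing down, gripper open.
Joint ranges: [-2.96, 2.96], [-0.89, 2.26], [0.02, 2.5], [-1.34, 4.48], [0, 2.73], [-2.66, 2.66]. Speed limits (rad/s): [2.39, 2.39, 2.79, 3.14, 3.14, 3.14].

### API

Orientations are given as a rotation vector (axis times angle).
In Python, from plant import status, eyes, robot gives the robot as it stands. The module is installed in compiled form; this text tells all that it offers.
- The arm moves only by the tool servo_tool, never from a script. Its argument "plan" is text: rows parted by semicolons, each of 4 numbers parted by spaces: the shift along the tool's x, y, z in m, then the turn about the tool's z in degrees. A call has 1 to 12 rows; each row is the pose to reach, as a shift and turn from the pose commanded when the call began, along the tool's axes at that moment; what a row does not reach only later rows make up. A row lasts 1/12 s, in which the tool goes at most 41.7 mm and 7.16 degrees, less where a joint would pass 70% of its speed; a pose out of reach is approached as far as the arm can. A call with a gripper value outside its range is refused whole. "grip" is the closure, from -1 (fully open) to 1 (shut), set as the call begins (left out, the last holds). The fingers move at their own pace and stop on an object; "grip_force" is the grip in N (left out, the last holds). Time passes only in rows, so rows that repeat a pose let the fingers close. It gives the time, the measured TCP pose, the force, the opening and the grip force at its end, in the units of the state.
- status.read_state(): the state, without advancing time (a new reading comes with each control period).
- eyes.read_camera(name): name is "side" or "top"; returns a dict with "image" (384x512x3 uint8, blue, green, red), "fovy" (degrees; the focal length in pixels is half the picture's height over the tangent of half this angle, whatever the lens; pixels are square), "cx", "cy" (the principal point, pixels), "world_from_camera" (4x4, takes a point from camera to world coordinates). Camera axes: x right, y down, z forward; pixel columns grow to the right and rows downward; lengths in m; the calibration is good to about 2 mm. A picture is of the moment at which its call begins. There is no depth.
- robot.close_job(): hands the job in; it is judged then, once.
The state is a dict: "t": time; "q": joint angles; "dq": joint speeds; "joint_torque": joint torques, N m; "tool_pos": TCP position; "orientation": TCP orientation; "force": force on the tool from outside, world axes, zero at the start; "wrist_torque": the same for the moment, N m; "opening": finger opening in m; "gripper_force": force on a finger pad.
Only numpy, scipy, OpenCV 4.12 (cv2) and the standard library are available. Lean on these libraries where they do the work, as an engineer would, in place of code of your own. Each camera call takes 0.05 s, during which the arm holds its last target. There are 200 camera calls.

## Working session

There is one attempt and no reset: what is moved stays moved. The work goes in short steps, Python scripts to look and compute and a tool call to move; the robot and the scene stay as the last step left them, time stands still between calls to the robot, and variables do not carry over. Pictures are saved under pics/ and viewed, at most 10 in all, crops included, and the job is handed in when it is done.

Besides the shell and the picture viewer there is one more tool, called after ">>>" in YAML: its name, and indented under it one key for each argument. servo_tool: Moves the arm, as the interface text tells. Its arguments: {"type":"object","properties":{"plan":{"type":"string"},"grip":{"type":"number"},"grip_force":{"type":"number"}},"required":["plan"]}

```bash
mkdir -p pics; cat > h.py <<'E'
import numpy as np,cv2
from scipy.spatial.transform import Rotation as R
from plant import status,eyes,robot
def snap(n,f=None):
    d=eyes.read_camera(n)
    if f: cv2.imwrite('pics/'+f,d['image'])
    return d
def F(d): return d['image'].shape[0]/2/np.tan(np.radians(d['fovy'])/2)
def ray(d,u,v):
    T=np.array(d['world_from_camera']);f=F(d)
    r=T[:3,:3]@np.array([(u-d['cx'])/f,(v-d['cy'])/f,1]);return T[:3,3],r/np.linalg.norm(r)
def onz(d,u,v,z):
    o,r=ray(d,u,v);return o+r*(z-o[2])/r[2]
def tri(d1,p1,d2,p2):
    o1,r1=ray(d1,*p1);o2,r2=ray(d2,*p2)
    s=np.linalg.lstsq(np.c_[r1,-r2],o2-o1,rcond=None)[0]
    a=o1+s[0]*r1;b=o2+s[1]*r2;return (a+b)/2,np.linalg.norm(a-b)
def proj(d,p):
    T=np.linalg.inv(np.array(d['world_from_camera']));c=T[:3,:3]@np.asarray(p)+T[:3,3];f=F(d)
    return np.array([c[0]/c[2]*f+d['cx'],c[1]/c[2]*f+d['cy']])
E
python3 - <<'E'
from h import *
import pickle
np.set_printoptions(precision=4,suppress=True)
a=snap('top','top0.png');b=snap('side','side0.png')
pickle.dump((a,b),open('s0.pkl','wb'))
for d in(a,b):print(d['fovy'],d['cx'],d['cy'],np.array(d['world_from_camera']))
for f in('top0','side0'):
    im=cv2.imread(f'pics/{f}.png');cv2.imwrite(f'pics/{f}b.png',cv2.resize(im,(800,600),interpolation=cv2.INTER_CUBIC))
print(status.read_state())
E
```

```text
44.98404821744252 259.794874671519 196.62927292532515 [[ 0.0165 -0.9873  0.158   0.2954]
 [-0.9998 -0.0173 -0.0034 -0.0437]
 [ 0.0061 -0.1579 -0.9874  1.5995]
 [ 0.      0.      0.      1.    ]]
52.40049016625329 257.3152641135912 187.3345750188652 [[-0.9581 -0.1565  0.2398  0.2257]
 [-0.2863  0.5296 -0.7984  1.0016]
 [-0.0021 -0.8337 -0.5523  0.8722]
 [ 0.      0.      0.      1.    ]]
{'t': 0.1, 'q': array([-1.2064,  0.1311,  1.4891,  0.    ,  1.5231, -0.0855]), 'dq': array([-0.001 , -0.0017, -0.0029,  0.0006, -0.0008, -0.0013]), 'joint_torque': array([  0.0006, -56.1343, -49.3097,   0.0771,   0.0292,  -0.    ]), 'tool_pos': array([ 0.2607, -0.5399,  0.2347]), 'orientation': array([-3.0608, -0.7003,  0.0004]), 'force': array([-0.5774,  0.2637, -0.0869]), 'wrist_torque': array([-0.0368,  0.0332,  0.0617]), 'gripper_force': 0.0, 'opening': 0.0925585607382656}
```

View pics/top0b.png

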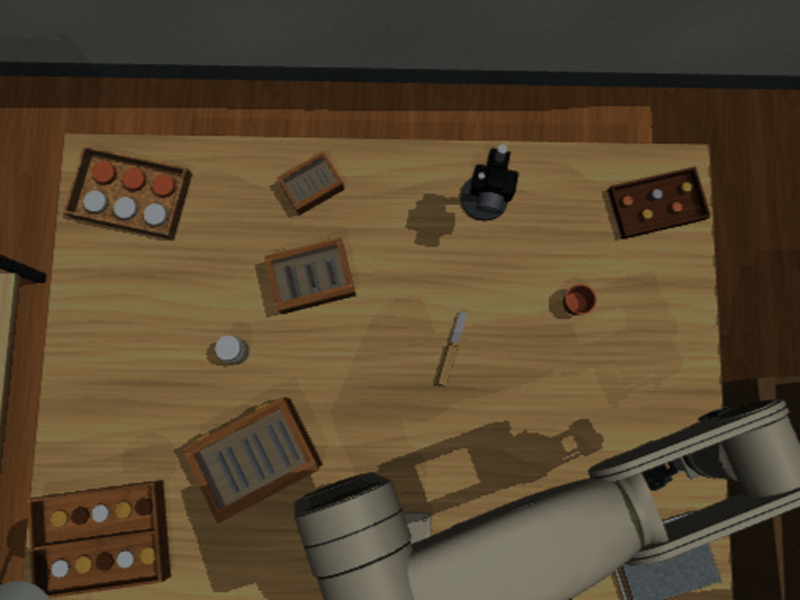

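View pics/side0b.png

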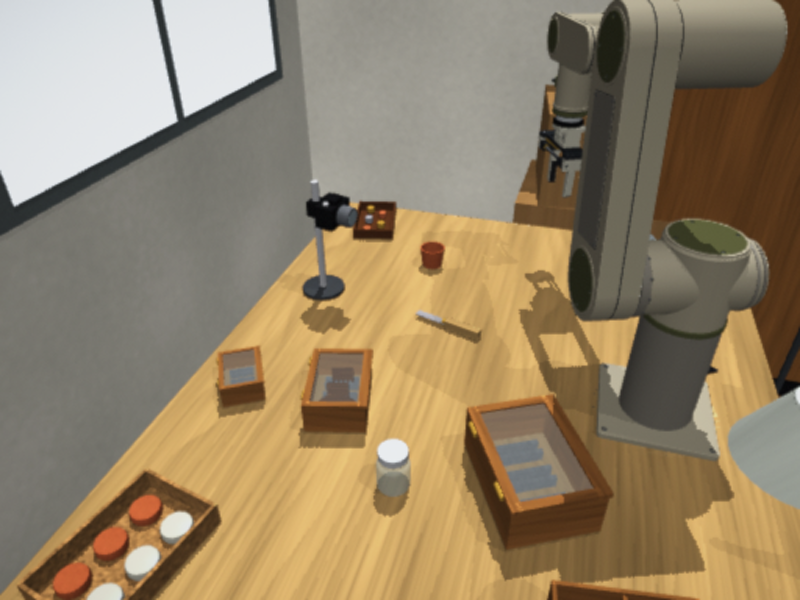

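The top view shows the middle-sized case at about (310,275), camera at (490,190), knife at (450,350, blade away from the robot), pot at (580,300), jar at (230,350). Next I'll enlarge crops of these.

```bash
python3 - <<'E'
from h import *
import pickle
a,b=pickle.load(open('s0.pkl','rb'))
for d,n,(x0,y0,x1,y1),s in((a,'topc',(160,80,350,250),3.5),(b,'sidec',(180,105,330,280),3.4)):
    c=cv2.resize(d['image'][y0:y1,x0:x1],None,fx=s,fy=s,interpolation=cv2.INTER_CUBIC)
    c=np.clip(c.astype(float)*1.5,0,255).astype(np.uint8)
    for u in range(x0,x1,10):cv2.putText(c,str(u),(int((u-x0)*s),8),0,.3,(255,255,255));cv2.line(c,(int((u-x0+.5)*s),10),(int((u-x0+.5)*s),14),(255,255,255))
    for v in range(y0,y1,10):cv2.putText(c,str(v),(0,int((v-y0)*s)+5),0,.3,(255,255,255));cv2.line(c,(22,int((v-y0+.5)*s)),(26,int((v-y0+.5)*s)),(255,255,255))
    cv2.imwrite(f'pics/{n}.png',c)
E
```

```text
(no output)
```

View pics/topc.png

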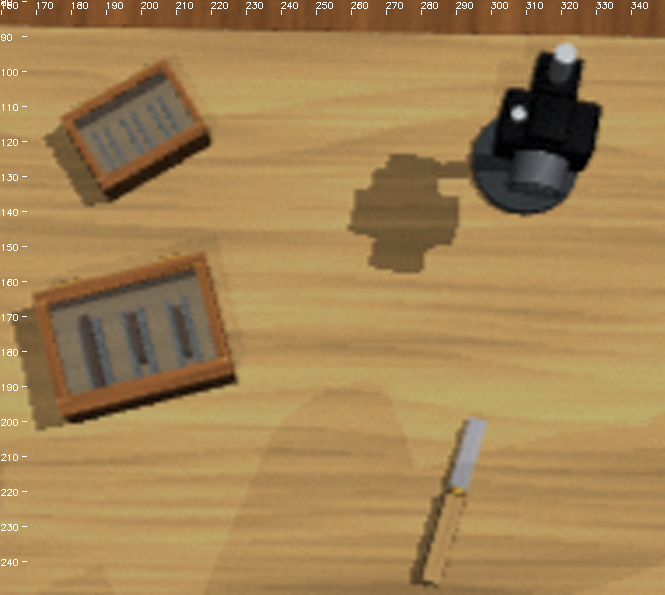

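View pics/sidec.png

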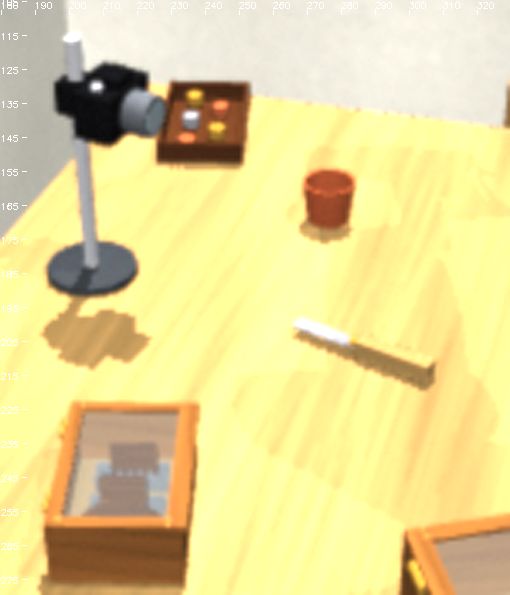

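The crops show the case's front wall towards the robot, the long dark comb leftmost at about (185,180) (case +y), knife tip (297,199) and butt (281,246), and the camera lens facing the robot. Now a close-up of the camera in both views, plus the colour-mask measures of case and knife.

```bash
python3 - <<'E'
from h import *
import pickle
np.set_printoptions(precision=4,suppress=True)
a,b=pickle.load(open('s0.pkl','rb'))
cs=[]
for d,(x0,y0),w,h,s in((a,(290,85),48,60,8.3),(b,(188,108),48,60,8.3)):
    c=cv2.resize(d['image'][y0:y0+h,x0:x0+w],None,fx=s,fy=s,interpolation=cv2.INTER_CUBIC)
    c=(255*(c/255.)**.5).astype(np.uint8)
    for u in range(x0,x0+w,5):cv2.putText(c,str(u),(int((u-x0)*s),8),0,.3,(0,0,255));cv2.line(c,(int((u-x0+.5)*s),10),(int((u-x0+.5)*s),14),(0,0,255))
    for v in range(y0,y0+h,5):cv2.putText(c,str(v),(0,int((v-y0)*s)+5),0,.3,(0,0,255));cv2.line(c,(22,int((v-y0+.5)*s)),(26,int((v-y0+.5)*s)),(0,0,255))
    cs.append(c)
cv2.imwrite('pics/cam.png',np.hstack(cs))
im=a['image'];hsv=cv2.cvtColor(im,cv2.COLOR_BGR2HSV)
for p in((177,180),(200,190),(225,186),(200,157),(280,130),(240,180),(292,215),(285,235),(200,193)):print(p,hsv[p[1],p[0]])
print(onz(a,297,199,.013),onz(a,281,246,.02),onz(a,290,220,.02))
for p in((170.5,163.5),(218,152),(227,183.5),(177,196.5)):print(onz(a,*p,.073))
E
```

```text
(177, 180) [17 86 86]
(200, 190) [ 13 173  93]
(225, 186) [ 14 169  86]
(200, 157) [ 13 167  96]
(280, 130) [ 17 129  77]
(240, 180) [ 18 127 116]
(292, 215) [110   8 101]
(285, 235) [ 18 132 118]
(200, 193) [ 12 167  52]
[ 0.5432 -0.1782  0.013 ] [ 0.3798 -0.1239  0.02  ] [ 0.4689 -0.1539  0.02  ]
[0.6474 0.2536 0.073 ]
[0.6901 0.095  0.073 ]
[0.5822 0.0615 0.073 ]
[0.5353 0.2267 0.073 ]
```

View pics/cam.png

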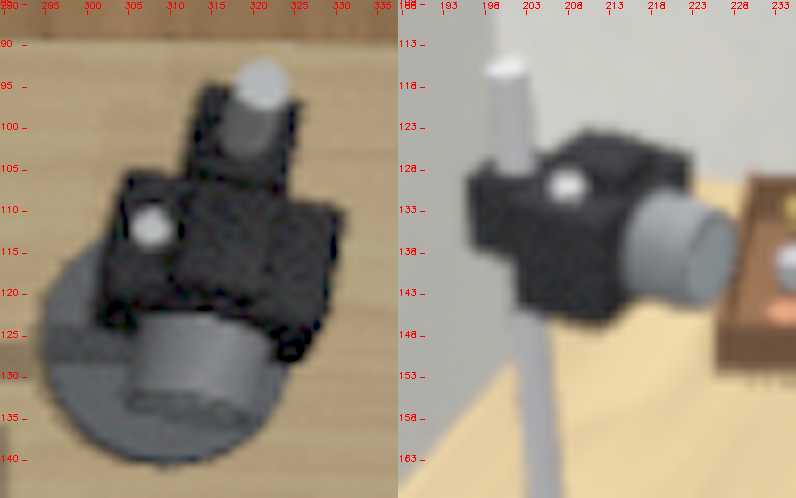

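The close-up shows the lens front disc centred near (312.3,133.4) top and (225.3,138.5) side. I can also read the body corners and the post. Next I solve the camera pose from these points and profile the lid edges.

```bash
python3 - <<'E'
from h import *
import pickle
from scipy.optimize import least_squares
np.set_printoptions(precision=4,suppress=True)
a,b=pickle.load(open('s0.pkl','rb'))
print('lens',tri(a,(312.3,133.4),b,(225.3,138.5)))
def px(X,Y,side): return (188+(X-398)/8.3-.5,108+Y/8.3-.5) if side else (290+X/8.3-.5,85+Y/8.3-.5)
pt,e=tri(a,px(262,85,0),b,px(505,68,1));print('post top',pt,e)
print('foot',onz(b,206.6,183,.01), 'rtc',tri(a,px(345,208,0),b,px(590,130,1)))
# camera frame: x back, y level, z up ; obs (view,point,pixel)
O=[(a,(0,0,0),(312.3,133.4)),(b,(0,0,0),(225.3,138.5)),
(a,(.08,-.0425,.03),px(345,208,0)),(b,(.08,-.0425,.03),px(590,130,1)),
(a,(.03,-.0425,-.03),px(300,362,0)),(a,(.08,.0425,.03),px(127,172,0)),(a,(.03,.0425,-.03),px(100,325,0)),
(b,(.03,-.0425,.03),px(690,155,1)),(b,(.08,.0425,-.03),px(517,303,1)),(b,(.03,.0425,-.03),px(600,327,1))]
def rot(h,t): # x axis = from lens into camera; looks down by t => x goes up
    x=np.array([np.cos(h)*np.cos(t),np.sin(h)*np.cos(t),np.sin(t)]);y=np.array([-np.sin(h),np.cos(h),0]);return np.c_[x,y,np.cross(x,y)]
def res(p):
    M=rot(p[3],p[4]);r=[]
    for d,m,o in O:r+=list(proj(d,p[:3]+M@np.array(m))-o)
    return r
s=least_squares(res,[.75,-.18,.2,0,.1],loss='soft_l1')
print(s.x,np.array(res(s.x)).reshape(-1,2))
M=rot(*s.x[3:]);print('column pt',s.x[:3]+.1*M[:,0],'focus',s.x[:3]-.15*M[:,0])
# lid profiles
c=np.array([.612,.159]);ya=np.array([-.0469,.1652]);ya/=np.linalg.norm(ya);xa=np.array([ya[1],-ya[0]])
im=a['image'].astype(np.float32)
print('yaw',np.arctan2(xa[1],xa[0]))
def samp(X,Y):
    p=proj(a,[*(c+xa*X+ya*Y),.073]);return cv2.remap(im,np.float32([[p[0]]]),np.float32([[p[1]]]),1)[0,0].astype(int)
for Y in(-.05,0,.05):print('x',Y,[(int(X*1000),*samp(X,Y)) for X in np.r_[-.084:-.04:.004,.044:.076:.004]])
for X in(-.02,.02):print('y',X,[(int(Y*1000),*samp(X,Y)) for Y in np.r_[-.102:-.07:.004,.07:.102:.004]])
E
```

```text
lens (array([ 0.7122, -0.2061,  0.2294]), np.float64(0.0024212162406794056))
post top [ 0.8109 -0.2234  0.2998] 0.0010976857460285687
foot [ 0.8072 -0.2169  0.01  ] rtc (array([ 0.7845, -0.2586,  0.2573]), np.float64(0.007602224022995821))
[ 0.713  -0.2076  0.2261 -0.143   0.1019] [[ 0.4391  0.47  ]
 [-0.3331  0.5346]
 [ 0.718  -1.4121]
 [ 1.5133 -1.5411]
 [ 0.9737  0.3442]
 [-0.9367 -1.4202]
 [-1.748   0.6045]
 [ 1.0592 -1.023 ]
 [-1.6792  0.8188]
 [ 0.0282  1.7664]]
column pt [ 0.8114 -0.2218  0.2363] focus [ 0.5653 -0.1864  0.2109]
yaw 0.2766199293418931
x -0.05 [(-84, np.int64(63), np.int64(101), np.int64(125)), (-80, np.int64(62), np.int64(99), np.int64(124)), (-76, np.int64(61), np.int64(98), np.int64(118)), (-72, np.int64(18), np.int64(33), np.int64(43)), (-67, np.int64(7), np.int64(13), np.int64(23)), (-63, np.int64(15), np.int64(29), np.int64(47)), (-59, np.int64(29), np.int64(53), np.int64(84)), (-55, np.int64(27), np.int64(52), np.int64(83)), (-51, np.int64(31), np.int64(60), np.int64(96)), (-47, np.int64(37), np.int64(64), np.int64(101)), (-43, np.int64(53), np.int64(65),
[... 3161 characters left out ...]
6), np.int64(120)), (-93, np.int64(57), np.int64(90), np.int64(115)), (-89, np.int64(57), np.int64(92), np.int64(117)), (-85, np.int64(53), np.int64(86), np.int64(110)), (-81, np.int64(37), np.int64(64), np.int64(92)), (-77, np.int64(32), np.int64(59), np.int64(93)), (-73, np.int64(33), np.int64(59), np.int64(92)), (70, np.int64(54), np.int64(68), np.int64(77)), (74, np.int64(45), np.int64(60), np.int64(74)), (78, np.int64(33), np.int64(59), np.int64(91)), (82, np.int64(30), np.int64(57), np.int64(93)), (86, np.int64(32), np.int64(59), np.int64(90)), (90, np.int64(37), np.int64(61), np.int64(81)), (94, np.int64(38), np.int64(61), np.int64(78)), (98, np.int64(39), np.int64(62), np.int64(79))]
```

```bash
python3 - <<'E'
from h import *
import pickle
np.set_printoptions(precision=4,suppress=True)
a,b=pickle.load(open('s0.pkl','rb'))
def px(X,Y,side): return (188+(X-398)/8.3-.5,108+Y/8.3-.5) if side else (290+X/8.3-.5,85+Y/8.3-.5)
E=[(b,(668,190),(712,207),1,'lensT'),(b,(628,285),(692,309),1,'lensB'),(b,(590,130),(690,155),1,'bodT'),(b,(517,303),(600,327),1,'bodB'),
(a,(145,325),(127,408),0,'lensL'),(a,(277,350),(256,412),0,'lensR'),(a,(205,88),(187,178),0,'rearL'),(a,(300,100),(288,195),0,'rearR')]
N=[]
for d,p,q,s,n in E:
    _,r1=ray(d,*px(*p,s));_,r2=ray(d,*px(*q,s));m=np.cross(r1,r2);m/=np.linalg.norm(m);N.append(m)
def ax(N):
    v=np.linalg.svd(np.array(N))[2][2];v*=np.sign(v[0]);return v,np.arctan2(v[1],v[0]),np.arcsin(v[2])
print(ax(N),ax(N[:2]+N[4:6]),ax(N[2:4]+N[6:]))
for i in range(4):
  for j in range(4,8):
    print(E[i][4],E[j][4],ax([N[i],N[j]])[1:])
# case check in side
c=np.array([.6128,.1618]);w=.277;xa=np.array([np.cos(w),np.sin(w)]);ya=np.array([-xa[1],xa[0]])
for X,Y in((-.064,.085),(.06,.085),(.06,-.085),(-.064,-.085)):print(proj(b,[*(c+xa*X+ya*Y),.073]),proj(a,[*(c+xa*X+ya*Y),.073]))
# knife: blade mask, handle
hsv=cv2.cvtColor(a['image'],cv2.COLOR_BGR2HSV);m=((hsv[...,1]<60)&(hsv[...,2]>70)).astype(np.uint8);m[:190]=0;m[226:]=0;m[:,:270]=0;m[:,310:]=0
n,l,st,ce=cv2.connectedComponentsWithStats(m);k=1+np.argmax(st[1:,4]);ys,xs=np.where(l==k)
P=np.array([onz(a,x,y,.0132)[:2] for x,y in zip(xs,ys)]);mu=P.mean(0);u=np.linalg.svd(P-mu)[2][0];u*=np.sign(u[0]);s=(P-mu)@u
print('blade',len(P),mu,np.arctan2(u[1],u[0]),s.min(),s.max())
print('butt,junction,tip',onz(a,282.4,246.6,.024),onz(a,290.1,218.9,.024),onz(a,296.1,199.5,.013))
t=tri(a,(296.1,199.5),b,(180+297/3.4-.5,105+324/3.4-.5));print(t)
E
```

```text
(array([ 0.9763, -0.2061,  0.0663]), np.float64(-0.20806543712250702), np.float64(0.0663723834909521)) (array([ 0.9631, -0.2541,  0.0891]), np.float64(-0.2579471613102564), np.float64(0.08923135141312599)) (array([ 0.9869, -0.1542,  0.0477]), np.float64(-0.15501899920027892), np.float64(0.04772253943299518))
lensT lensL (np.float64(-0.19935801258215266), np.float64(0.13963788305382754))
lensT lensR (np.float64(-0.31614422387088215), np.float64(0.06256518341518372))
lensT rearL (np.float64(-0.18265515824103187), np.float64(0.15041794985853124))
lensT rearR (np.float64(-0.10555593691006741), np.float64(0.19911521283595274))
lensB lensL (np.float64(-0.20026050329132936), np.float64(0.11607823919508295))
lensB lensR (np.float64(-0.31710708357623646), np.float64(0.03468910949029492))
lensB rearL (np.float64(-0.1837388129144291), np.float64(0.12738642765392147))
lensB rearR (np.float64(-0.10766037268085854), np.float64(0.17851128143114395))
bodT lensL (np.float64(-0.2041221781379234), np.float64(0.014119987924554921))
bodT lensR (np.float64(-0.32004585769998173), np.float64(-0.050542474952
[... 200 characters left out ...]
831627014), np.float64(0.025101129629516588))
bodB lensR (np.float64(-0.32007275408381447), np.float64(-0.05132103303936958))
bodB rearL (np.float64(-0.18801487534485176), np.float64(0.03540182421010637))
bodB rearR (np.float64(-0.11739100189886444), np.float64(0.08148967512871039))
[234.6109 259.0111] [177.1078 198.6625]
[192.002  258.6724] [168.6189 163.5026]
[199.9493 222.0505] [217.6008 150.9462]
[237.8313 222.3077] [226.638  185.7753]
blade 106 [ 0.5091 -0.1651] -0.301326170229806 -0.035329586348024626 0.03422366589917646
butt,junction,tip [ 0.3776 -0.1284  0.024 ] [ 0.4723 -0.1539  0.024 ] [ 0.5414 -0.175   0.013 ]
(array([ 0.5417, -0.1755,  0.0079]), np.float64(0.0009431306785558505))
```

```bash
cat >> h.py <<'E'
def pose():
    s=status.read_state();M=R.from_rotvec(s['orientation']).as_matrix();return np.array(s['tool_pos']),M,np.arctan2(M[1,0],M[0,0]),s
def goto(p,phi=None):
    t,M,f,s=pose();d=M.T@(np.asarray(p)-t)*1000
    print('t',round(s['t'],2),'shift mm',d.round(1),'turn',0 if phi is None else round(-np.degrees((phi-f+np.pi)%(2*np.pi)-np.pi),2),'tcp',t.round(4),'phi',round(f,4),'op',round(s['opening'],4),'F',np.round(s['force'],2))
E
python3 -c "
from h import *
goto([.4455,-.1475,.12],-.287)"
```

```text
t 0.1 shift mm [ 337.  -272.8  115.2] turn 42.22 tcp [ 0.2607 -0.5399  0.2347] phi 0.4498 op 0.0926 F [-0.58  0.26 -0.09]
```

>>> servo_tool:
  plan: "0.337 -0.273 0.115 42.2;0.337 -0.273 0.115 42.2;0.337 -0.273 0.115 42.2;0.337 -0.273 0.115 42.2;0.337 -0.273 0.115 42.2;0.337 -0.273 0.115 42.2;0.337 -0.273 0.115 42.2;0.337 -0.273 0.115 42.2;0.337 -0.273 0.115 42.2;0.337 -0.273 0.115 42.2;0.337 -0.273 0.115 42.2;0.337 -0.273 0.115 42.2"
  grip: -0.3

```text
t: 1.1
tool_pos: [0.446, -0.1416, 0.1181]
orientation: [-3.107, 0.44, 0.005]
force: [0.3, -0.1, -0.7]
opening: 0.0604
gripper_force: 0.0
```

>>> servo_tool:
  plan: "0 0 0 0;0 0 0 0"

```text
t: 1.27
tool_pos: [0.4455, -0.1481, 0.1205]
orientation: [3.109, -0.447, -0.001]
force: [-0.6, -1.2, 0.4]
opening: 0.061
gripper_force: 0.0
```

```bash
python3 -c "
from h import *
goto([.4455,-.1475,.0205],-.287)
d=snap('top');c=d['image'][150:260,240:330];cv2.imwrite('pics/k.png',cv2.resize(c,None,fx=5,fy=5,interpolation=2))
goto([.4455,-.1475,.0205],-.287)"
```

```text
t 1.27 shift mm [ -0.1  -0.6 100. ] turn 0.08 tcp [ 0.4455 -0.1481  0.1205] phi -0.2856 op 0.061 F [-0.57 -1.17  0.36]
t 1.32 shift mm [ -0.4  -1.3 100.3] turn 0.0 tcp [ 0.4455 -0.1488  0.1208] phi -0.287 op 0.0605 F [ 0.7   0.06 -0.19]
```

>>> servo_tool:
  plan: "0 0 0.03 0;0 0 0.06 0;0 0 0.085 0;0 0 0.098 0;0 0 0.099 0;0 0 0.099 0"

```text
t: 1.82
tool_pos: [0.4448, -0.1491, 0.0214]
orientation: [-3.109, 0.453, 0.002]
force: [-0.5, -0.1, 1.2]
opening: 0.0605
gripper_force: 0.0
```

>>> servo_tool:
  plan: "0 0 0 0;0 0 0 0;0 0 0 0;0 0 0 0;0 0 0 0;0 0 0 0"
  grip: 1
  grip_force: 55

```text
t: 2.32
tool_pos: [0.4459, -0.148, 0.022]
orientation: [3.109, -0.449, 0.001]
force: [-0.3, 0.1, 0.4]
opening: 0.025
gripper_force: 0.0
```

>>> servo_tool:
  plan: "0 0 -0.01 0;0 0 -0.03 0;0 0 -0.06 0;0 0 -0.09 0;0 0 -0.12 0;0 0 -0.12 0;0 0 -0.12 0"

```text
t: 2.9
tool_pos: [0.4473, -0.1486, 0.1446]
orientation: [3.108, -0.448, 0.008]
force: [0.1, 0.6, -1.5]
opening: 0.0195
gripper_force: 55.0
```

```bash
python3 - <<'E'
from h import *
import pickle
goto([.4455,-.1475,.14],-.287)
d=snap('top');e=snap('side');pickle.dump((d,e),open('s1.pkl','wb'))
c=cv2.resize(d['image'][170:260,230:330],None,fx=5,fy=5,interpolation=2);f=cv2.resize(e['image'][110:230,230:320],None,fx=3.75,fy=3.75,interpolation=2)
cv2.imwrite('pics/k1.png',np.hstack([c,f[:450]]))
E
```

```text
t 2.9 shift mm [-2.1 -0.5  4.6] turn 0.03 tcp [ 0.4473 -0.1486  0.1446] phi -0.2865 op 0.0195 F [ 0.11  0.6  -1.47]
```

View pics/k1.png

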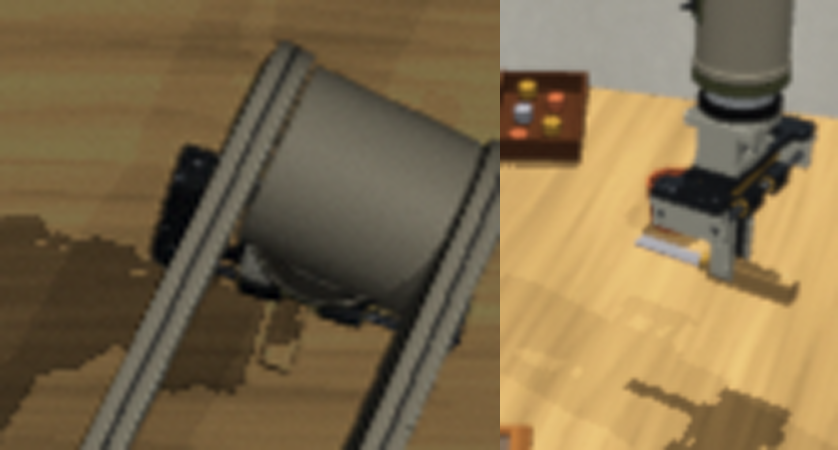

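The side view shows the knife held, tip near side pixel (266,174), handle end near (309,188). I'll check its height and pitch from those.

```bash
python3 - <<'E'
from h import *
import pickle
np.set_printoptions(precision=4,suppress=True)
d,e=pickle.load(open('s1.pkl','rb'))
t=np.array([.4465,-.1485]);w=-.287;x=np.array([np.cos(w),np.sin(w)])
def q(X,Y):return 230+(X-500)/3.75-.5,110+Y/3.75-.5
nrm=np.array([-x[1],x[0],0])
for n,p in(('tip',(637,241)),('bladeend lower',(705,262)),('ferrule',(708,257)),('butt bottom',(795,303)),('butt top',(797,284)),('butt mid',(796,293))):
    o,r=ray(e,*q(*p));s=nrm@(np.r_[t,0]-o)/(nrm@r);P=o+s*r;print(n,(P[:2]-t)@x,P[2])
hs=e['image'][165:200,260:315];cv2.imwrite('pics/k2.png',cv2.resize(hs,None,fx=14,fy=14,interpolation=2))
E
```

```text
tip 0.10416493312843864 0.12228563858280161
bladeend lower 0.027642138923175963 0.12427539860614145
ferrule 0.024634925703432585 0.13093902053053874
butt bottom -0.0690315795992419 0.1124575907714368
butt top -0.06942899602770092 0.13369678447487765
butt mid -0.06918888750366203 0.12366369654957898
```

View pics/k2.png

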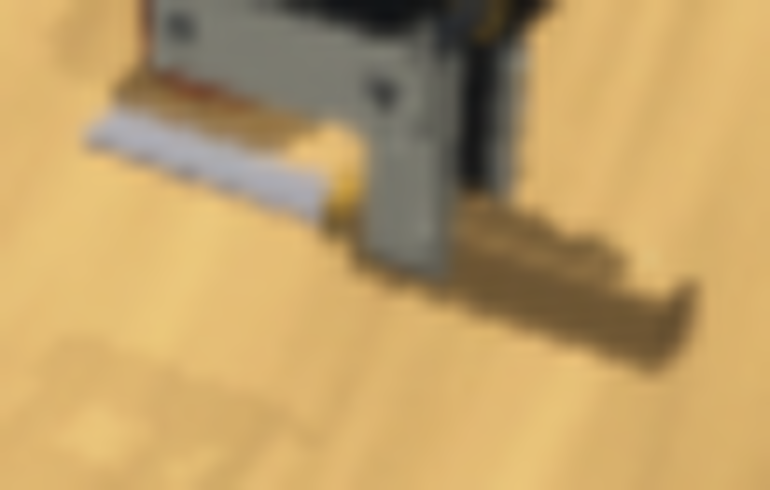

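>>> servo_tool:
  plan: "0 0 0.03 0;0 0 0.06 0;0 0 0.085 0;0 0 0.1 0;0 0 0.107 0;0 0 0.109 0;0 0 0.109 0;0 0 0.109 0"

```text
t: 3.67
tool_pos: [0.4462, -0.1482, 0.0333]
orientation: [3.109, -0.449, 0.001]
force: [-0.6, -0.4, -0.9]
opening: 0.0195
gripper_force: 55.0
```

>>> servo_tool:
  plan: "0 0 0 0;0 0 0 0;0 0 0.006 0;0 0 0.011 0;0 0 0.011 0"
  grip: 0.4

```text
t: 4.08
tool_pos: [0.445, -0.1476, 0.0206]
orientation: [-3.109, 0.449, 0.002]
force: [-0.8, 0.3, -0.8]
opening: 0.0277
gripper_force: 0.0
```

>>> servo_tool:
  plan: "0 0 0 0;0 0 0 0;0 0 0 0;0 0 0 0;0 0 0 0;0 0 0 0"
  grip: 1
  grip_force: 55

```text
t: 4.58
tool_pos: [0.4457, -0.1479, 0.0217]
orientation: [-3.109, 0.449, -0.0]
force: [-0.1, -0.4, -0.5]
opening: 0.0197
gripper_force: 54.7
```

```bash
python3 - <<'E'
from h import *
import pickle
np.set_printoptions(precision=4,suppress=True)
a,b=pickle.load(open('s0.pkl','rb'))
s=1.5625
print('bigA',tri(a,(290/s,400/s),b,(468/s,406/s)),'bigB',tri(a,(320/s,462/s),b,(553/s,396/s)))
print('jar',onz(a,228/s,347/s,.085),'pot',onz(a,580/s,300/s,.055))
c=np.array([.6128,.1618]);w=.277;xa=np.array([np.cos(w),np.sin(w)]);ya=np.array([-xa[1],xa[0]])
goto([*(c-.181*xa),.085],.277)
E
```

```text
bigA (array([0.3418, 0.1884, 0.0853]), np.float64(0.005947156114019871)) bigB (array([0.2064, 0.1211, 0.0878]), np.float64(0.015612486147722277))
jar [0.4468 0.3225 0.085 ] pot [ 0.565  -0.4257  0.055 ]
t 4.58 shift mm [ -80.3 -247.6  -63.3] turn -32.3 tcp [ 0.4457 -0.1479  0.0217] phi -0.2867 op 0.0197 F [-0.09 -0.41 -0.48]
```

>>> servo_tool:
  plan: "0 0 -0.02 0;-0.002 -0.005 -0.05 -1;-0.007 -0.02 -0.065 -3;-0.016 -0.05 -0.065 -6;-0.026 -0.08 -0.065 -10;-0.036 -0.11 -0.065 -14;-0.045 -0.14 -0.065 -18;-0.055 -0.17 -0.065 -22;-0.065 -0.2 -0.065 -26;-0.073 -0.225 -0.065 -29;-0.078 -0.24 -0.065 -31.5;-0.080 -0.247 -0.064 -32.3"

```text
t: 5.58
tool_pos: [0.4386, 0.1137, 0.0859]
orientation: [-3.11, -0.441, -0.001]
force: [0.7, -0.3, -0.4]
opening: 0.0194
gripper_force: 54.7
```

>>> servo_tool:
  plan: "0 0 0 0;0 0 0 0;0 0 0 0"

```text
t: 5.83
tool_pos: [0.4388, 0.1106, 0.0855]
orientation: [3.111, 0.431, -0.0]
force: [-0.0, -0.8, -0.6]
opening: 0.0194
gripper_force: 54.7
```

```bash
python3 - <<'E'
from h import *
import pickle
c=np.array([.6128,.1618]);w=.277;xa=np.array([np.cos(w),np.sin(w)])
for i in range(3):
    goto([*(c-.181*xa),.068],.277)
    d=snap('top');e=snap('side')
pickle.dump((d,e),open('s2.pkl','wb'))
A=cv2.resize(d['image'][150:250,165:265],None,fx=4,fy=4,interpolation=2);B=cv2.resize(e['image'][205:305,180:280],None,fx=4,fy=4,interpolation=2)
cv2.imwrite('pics/p.png',np.hstack([A,B]))
E
```

```text
t 5.83 shift mm [ 0.3 -1.6 17.5] turn -0.1 tcp [0.4388 0.1106 0.0855] phi 0.2753 op 0.0194 F [-0.02 -0.85 -0.62]
t 5.93 shift mm [ 0.3 -1.7 17.6] turn -0.12 tcp [0.4389 0.1106 0.0856] phi 0.2749 op 0.0196 F [-0.37  0.52 -1.27]
t 6.03 shift mm [ 0.2 -1.6 17.6] turn -0.1 tcp [0.4389 0.1107 0.0856] phi 0.2752 op 0.02 F [ 0.84  0.15 -0.39]
```

View pics/p.png

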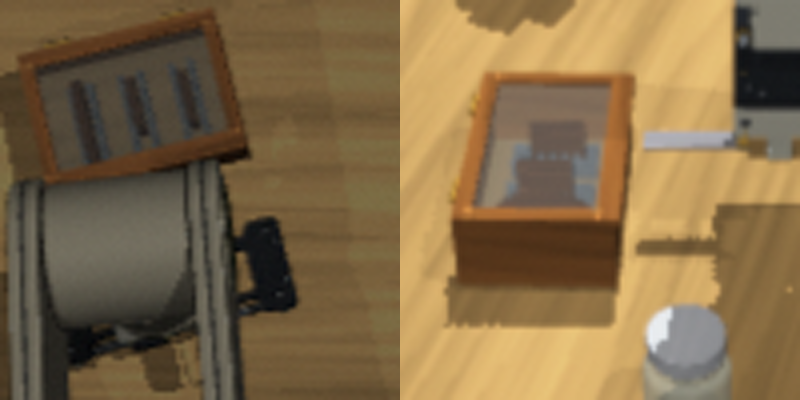

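The side view shows the blade's tip at side pixel (240,240), just in front of and slightly above the slot; checking its coordinates.

```bash
python3 - <<'E'
from h import *
import pickle
d,e=pickle.load(open('s2.pkl','rb'))
c=np.array([.6128,.1618]);w=.277;x=np.array([np.cos(w),np.sin(w)]);n=np.array([-x[1],x[0],0]);t=np.array([.4388,.1106,0])
def at(p,P0):
    o,r=ray(e,*p);P=o+r*(n@(P0-o)/(n@r));return (P[:2]-c)@x,P[2]
print('tip',at((240.25,240),t),'junction',at((180+332/4-.5,205+141/4-.5),t))
# lid front edge, both ends, side view: (632,75) top right far ; (620,218) near
C=np.r_[c,0]
for X,Y,s in((632,78,-.085),(621,215,.085)):print('lid front top',at((180+(X-400)/4-.5,205+Y/4-.5),C+n*s))
print('tcp in case',(t[:2]-c)@x,(t[:2]-c)@n[:2])
E
```

```text
tip (np.float64(-0.07598354429529872), np.float64(0.06994889910607349)) junction (np.float64(-0.14478935147012123), np.float64(0.07163155692757706))
lid front top (np.float64(-0.06270351465381865), np.float64(0.06591636158502723))
lid front top (np.float64(-0.06450703661031476), np.float64(0.07601957545745486))
tcp in case -0.18136887883268588 -0.0016642689008985884
```

>>> servo_tool:
  plan: "0 0 0.008 0;0 0 0.015 0;0 0 0.015 0;0.01 0 0.015 0;0.02 0 0.015 0;0.028 0 0.015 0;0.034 0 0.015 0;0.034 0 0.015 0;0.034 0 0.015 0"

```text
t: 6.88
tool_pos: [0.4714, 0.1209, 0.0704]
orientation: [3.111, 0.434, -0.001]
force: [0.4, 0.0, -0.8]
opening: 0.0196
gripper_force: 54.7
```

>>> servo_tool:
  plan: "0 0 -0.004 0;0 0 -0.008 0;0 0 -0.012 0;0 0 -0.016 0;0 0 -0.02 0;0 0 -0.02 0"

```text
t: 7.38
tool_pos: [0.4722, 0.121, 0.0919]
orientation: [-3.111, -0.434, -0.003]
force: [-0.6, -0.1, -0.7]
opening: 0.0194
gripper_force: 54.7
```

```bash
python3 - <<'E'
from h import *
import pickle
goto([.5,.1,.1],.277)
d=snap('top');e=snap('side')
pickle.dump((d,e),open('s3.pkl','wb'))
A=cv2.resize(d['image'][150:250,165:265],None,fx=4,fy=4,interpolation=2);B=cv2.resize(e['image'][205:305,180:280],None,fx=4,fy=4,interpolation=2)
cv2.imwrite('pics/p3.png',np.hstack([A,B]))
E
```

```text
t 7.38 shift mm [21.  27.8 -8. ] turn 0.0 tcp [0.4722 0.121  0.0919] phi 0.277 op 0.0194 F [-0.64 -0.06 -0.75]
```

View pics/p3.png

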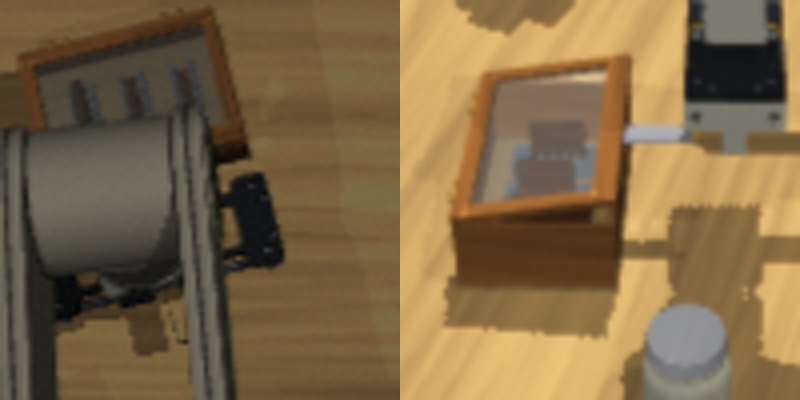

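>>> servo_tool:
  plan: "0.002 0 -0.008 0;0.004 0 -0.016 0;0.007 0 -0.024 0;0.010 0 -0.031 0;0.013 0 -0.038 0;0.017 0 -0.044 0;0.022 0 -0.051 0;0.027 0 -0.057 0;0.033 0 -0.0625 0;0.039 0 -0.0675 0;0.045 0 -0.072 0;0.052 0 -0.076 0"

```text
t: 8.48
tool_pos: [0.5221, 0.1353, 0.1671]
orientation: [3.111, 0.434, -0.0]
force: [-0.7, -0.3, -1.6]
opening: 0.0194
gripper_force: 54.7
```

>>> servo_tool:
  plan: "0.007 0 -0.004 0;0.0145 0 -0.007 0;0.022 0 -0.010 0;0.030 0 -0.012 0;0.038 0 -0.0135 0;0.0455 0 -0.014 0;0.0455 0 -0.014 0;0.0455 0 -0.014 0"

```text
t: 9.15
tool_pos: [0.5656, 0.1477, 0.1805]
orientation: [-3.111, -0.434, 0.0]
force: [-0.9, 0.5, -0.1]
opening: 0.0193
gripper_force: 54.7
```

```bash
python3 - <<'E'
from h import *
import pickle
goto([.5,.1,.1],.277)
d=snap('top');e=snap('side')
pickle.dump((d,e),open('s4.pkl','wb'))
A=cv2.resize(d['image'][130:230,165:265],None,fx=4,fy=4,interpolation=2);B=cv2.resize(e['image'][165:285,160:260],None,fx=4,fy=4,interpolation=2)
cv2.imwrite('pics/p4.png',np.hstack([np.vstack([A,A[:80]*0]),B]))
E
```

```text
t 9.15 shift mm [-76.2  27.9  80.5] turn 0.01 tcp [0.5656 0.1477 0.1805] phi 0.2771 op 0.0193 F [-0.86  0.49 -0.1 ]
```

View pics/p4.png

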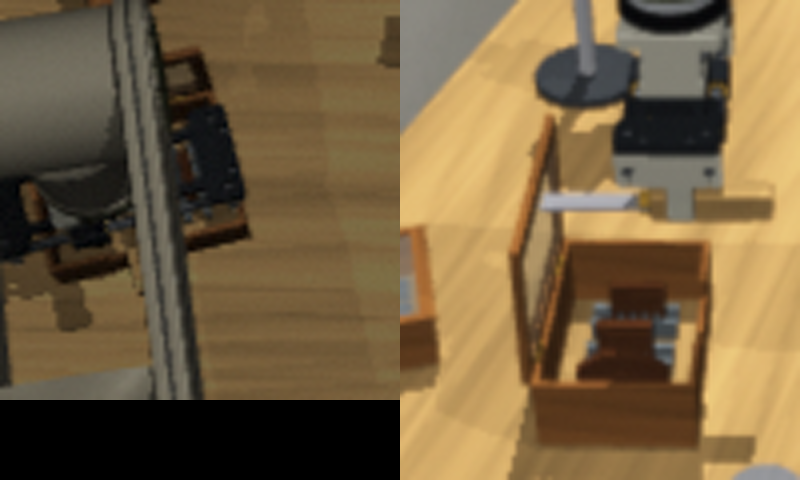

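The side view shows the lid near upright (about 1.5 rad), the blade tip against its inner side. I'll push it a little past upright and back away.

>>> servo_tool:
  plan: "0.006 0 0 0;0.012 0 0 0;0.018 0 0 0;0.024 0 0 0;0.024 0 0 0;0.024 0 0 0;0.014 0 0 0;-0.006 0 0 0;-0.036 0 0 0;-0.07 0 0 0;-0.1 0 0 0;-0.12 0 0 0"

```text
t: 10.25
tool_pos: [0.4475, 0.1142, 0.1802]
orientation: [3.111, 0.434, -0.001]
force: [-0.1, -1.1, -0.5]
opening: 0.0197
gripper_force: 54.7
```

>>> servo_tool:
  plan: "0 0 0 0;0 0 0 0;0 0 0 0"

```text
t: 10.5
tool_pos: [0.4506, 0.1148, 0.1812]
orientation: [-3.112, -0.434, -0.003]
force: [1.0, -0.2, 0.4]
opening: 0.0196
gripper_force: 54.7
```

```bash
python3 - <<'E'
from h import *
import pickle
goto([.4455,-.148,.1],-.287)
d=snap('top');e=snap('side')
pickle.dump((d,e),open('s5.pkl','wb'))
E
```

```text
t 10.5 shift mm [-76.9 251.4  81.1] turn 32.31 tcp [0.4506 0.1148 0.1812] phi 0.2769 op 0.0196 F [ 0.98 -0.16  0.39]
```

>>> servo_tool:
  plan: "-0.003 0.008 0 1;-0.009 0.03 0 4;-0.017 0.055 0 8;-0.025 0.082 0 12;-0.034 0.11 0.01 16;-0.043 0.14 0.02 20;-0.052 0.17 0.035 24;-0.061 0.2 0.05 28;-0.069 0.225 0.07 30;-0.074 0.242 0.08 32;-0.077 0.251 0.08 32.3;-0.077 0.2515 0.08 32.3"

```text
t: 11.6
tool_pos: [0.444, -0.1499, 0.1002]
orientation: [-3.109, 0.452, 0.003]
force: [0.2, 0.2, -0.3]
opening: 0.0195
gripper_force: 54.7
```

>>> servo_tool:
  plan: "0 0 0 0;0 0 0 0"

```text
t: 11.77
tool_pos: [0.4454, -0.1478, 0.1017]
orientation: [3.11, -0.447, 0.002]
force: [-0.3, -0.6, -0.8]
opening: 0.0192
gripper_force: 54.7
```

>>> servo_tool:
  plan: "0 0 0.015 0;0 0 0.035 0;0 0 0.055 0;0 0 0.067 0;0 0 0.073 0;0 0 0.076 0;0 0 0.0775 0;0 0 0.0775 0;0 0 0.0775 0"

```text
t: 12.52
tool_pos: [0.4455, -0.1484, 0.0242]
orientation: [3.109, -0.448, 0.003]
force: [0.0, 0.5, -0.2]
opening: 0.0195
gripper_force: 54.7
```

```bash
python3 - <<'E'
from h import *
goto([.4455,-.148,.0207],-.287)
import pickle
d,e=pickle.load(open('s5.pkl','rb'))
# lid angle: orange lid near edge (+y end) in the side view: dump hue mask of region around it
c=np.array([.6128,.1618]);w=.277;x=np.array([np.cos(w),np.sin(w)]);n=np.array([-x[1],x[0],0])
for th in(1.4,1.5,1.6,1.7,1.8,1.9):
    print(th,[proj(e,np.r_[c+x*(.06-.124*np.cos(th)),.066+.124*np.sin(th)]+n*s).round(1) for s in(.085,-.085)],[proj(d,np.r_[c+x*(.06-.124*np.cos(th)),.066+.124*np.sin(th)]+n*s).round(1) for s in(.085,-.085)])
hs=cv2.cvtColor(e['image'],cv2.COLOR_BGR2HSV)
for v in range(190,240,4):
    r=hs[v,180:205];print(v,''.join('#' if (p[1]>150 and p[0]<16) else '.' for p in r),)
E
```

```text
t 12.52 shift mm [-0.1 -0.4  3.5] turn 0.04 tcp [ 0.4455 -0.1484  0.0242] phi -0.2863 op 0.0195 F [ 0.03  0.48 -0.16]
1.4 [array([195.7, 228. ]), array([203.6, 193. ])] [array([163.2, 161.4]), array([216.2, 147.9])]
1.5 [array([191.2, 227.5]), array([199.6, 192.6])] [array([162.2, 157.6]), array([215.2, 144.1])]
1.6 [array([186.7, 227.4]), array([195.7, 192.5])] [array([161.3, 153.8]), array([214.2, 140.3])]
1.7 [array([182.2, 227.7]), array([191.7, 192.7])] [array([160.5, 150.2]), array([213.3, 136.8])]
1.8 [array([177.9, 228.3]), array([187.9, 193.3])] [array([159.7, 146.7]), array([212.4, 133.3])]
1.9 [array([173.7, 229.2]), array([184.2, 194.2])] [array([159.1, 143.5]), array([211.6, 130.1])]
190 .........................
194 .........................
198 .......####..............
202 ......#####.#............
206 .....####................
210 ....####.................
214 ..####...................
218 .####....................
222 ####.....................
226 ###................######
230 ##...................####
234 ###..............########
238 ..###...........#########
```

>>> servo_tool:
  plan: "0 0 0.001 0;0 0 0.002 0;0 0 0.002 0;0 0 0.002 0"

```text
t: 12.85
tool_pos: [0.4448, -0.1484, 0.0214]
orientation: [3.109, -0.449, 0.001]
force: [0.5, 0.5, -0.5]
opening: 0.0197
gripper_force: 54.7
```

>>> servo_tool:
  plan: "0 0 0 0;0 0 0 0;0 0 0 0;0 0 0 0;0 0 -0.02 0;0 0 -0.06 0;0 0 -0.1 0;0 0 -0.13 0;0 0 -0.15 0;0 0 -0.16 0;0 0 -0.16 0;0 0 -0.16 0"
  grip: 0.4

```text
t: 13.85
tool_pos: [0.4444, -0.1482, 0.1804]
orientation: [-3.109, 0.449, 0.0]
force: [-0.2, 1.0, -0.6]
opening: 0.0274
gripper_force: 0.0
```

```bash
python3 - <<'E'
from h import *
import pickle
np.set_printoptions(precision=4,suppress=True)
goto([.45,-.148,.18],.277)
d=snap('top');e=snap('side');pickle.dump((d,e),open('s6.pkl','wb'))
c=np.array([.6128,.1618]);w=.277;x=np.array([np.cos(w),np.sin(w)]);n=np.array([-x[1],x[0]])
# dark comb masks in top view inside the case
hs=cv2.cvtColor(d['image'],cv2.COLOR_BGR2HSV)
P={}
for Y in np.arange(-.07,.0701,.004):
    row=''
    for X in np.arange(-.056,.057,.004):
        q=proj(d,[*(c+x*X+n*Y),.05]);p=hs[int(round(q[1])),int(round(q[0]))];row+='#' if (p[0]<14 and p[2]<60) else '.'
    print(round(Y,3),row)
# knife on table
ht=hs;m=((ht[...,1]<60)&(ht[...,2]>70)).astype(np.uint8);m[:190]=0;m[226:]=0;m[:,:270]=0;m[:,310:]=0
print('blade px',m.sum())
E
```

```text
t 13.85 shift mm [ 5.3 -1.8  0.4] turn -32.3 tcp [ 0.4444 -0.1482  0.1804] phi -0.2867 op 0.0274 F [-0.21  1.02 -0.61]
-0.07 ..........................#..
-0.066 ..........................###
-0.062 ............................#
-0.058 ...........................#.
-0.054 .........................#.#.
-0.05 .......#....#.#.#.........##.
-0.046 ......#############......#...
-0.042 .......############......#...
-0.038 ........#...#...#.........###
-0.034 ............#.............#.#
-0.03 ..........................##.
-0.026 ..........................###
-0.022 ..........................###
-0.018 ...........................#.
-0.014 .........................##..
-0.01 ..........................#.#
-0.006 .............#..##..........#
-0.002 ........############........#
0.002 ........###########......#.#.
0.006 .........##.###..#........#..
0.01 .........#..................#
0.014 .........................####
0.018 .............................
0.022 ..........................##.
0.026 ..........................#.#
0.03 .........................##.#
0.034 ..........................###
0.038 .......#......#...........#.#
0.042 ...###################......#
0.046 #...##################....#..
0.05 ....#.###.##.########.....##.
0.054 ...............#............#
0.058 ..........................###
0.062 ...........................##
0.066 ..........................###
0.07 .........................###.
blade px 989
```

```bash
python3 - <<'E'
from h import *
c=np.array([.6128,.1618]);w=.277;x=np.array([np.cos(w),np.sin(w)]);n=np.array([-x[1],x[0]])
p=c-.004*x+.0455*n;print(p);goto([*p,.14],.277)
E
```

```text
[0.59650954 0.20447166]
t 13.95 shift mm [  47.3 -381.1   38.9] turn -32.3 tcp [ 0.4435 -0.1477  0.1789] phi -0.2868 op 0.028 F [ 0.23 -0.02 -0.01]
```

>>> servo_tool:
  plan: "0.001 -0.01 0 -1;0.005 -0.04 0 -4;0.01 -0.08 0 -8;0.015 -0.12 0 -12;0.02 -0.16 0 -16;0.025 -0.2 0 -20;0.03 -0.24 0 -24;0.035 -0.28 0 -28;0.04 -0.32 0 -31;0.044 -0.355 0 -32.3;0.046 -0.375 0 -32.3;0.046 -0.381 0 -32.3"
  grip: 0.55

```text
t: 14.95
tool_pos: [0.5958, 0.2082, 0.1788]
orientation: [-3.11, -0.44, 0.004]
force: [0.1, -0.4, -0.3]
opening: 0.0213
gripper_force: 0.0
```

>>> servo_tool:
  plan: "0 0 0 0;0 0 0 0;0 0 0 0"

```text
t: 15.2
tool_pos: [0.5958, 0.2031, 0.1804]
orientation: [3.111, 0.433, -0.002]
force: [-0.0, 0.1, -0.2]
opening: 0.0207
gripper_force: 0.0
```

```bash
python3 - <<'E'
from h import *
c=np.array([.6128,.1618]);w=.277;x=np.array([np.cos(w),np.sin(w)]);n=np.array([-x[1],x[0]])
p=c-.004*x+.0455*n
for i in range(4): goto([*p,.05],.277);e=snap('side')
import pickle;pickle.dump(e,open('s7.pkl','wb'))
# side-view check of the comb: dark-wood silhouette, scan along comb length at its plane (Y=.0455+.0045 near face)
hs=cv2.cvtColor(e['image'],cv2.COLOR_BGR2HSV)
for Z in np.arange(.066,.015,-.004):
    row=''
    for X in np.arange(-.06,.061,.004):
        q=proj(e,[*(c+x*X+n*.05),Z]);P=hs[int(round(q[1])),int(round(q[0]))];row+='#' if (P[0]<14 and P[2]<95) else '.'
    print(round(Z,3),row)
E
```

```text
t 15.2 shift mm [  1.2  -1.2 130.4] turn -0.04 tcp [0.5958 0.2031 0.1804] phi 0.2763 op 0.0207 F [-0.04  0.12 -0.18]
t 15.25 shift mm [  1.   -1.4 130.8] turn -0.07 tcp [0.596  0.2029 0.1808] phi 0.2758 op 0.021 F [ 0.39 -0.44 -0.07]
t 15.3 shift mm [  0.8  -1.5 131.1] turn -0.09 tcp [0.5962 0.2029 0.1811] phi 0.2755 op 0.0212 F [-0.34  0.09  0.75]
t 15.35 shift mm [  0.6  -1.4 131.3] turn -0.09 tcp [0.5963 0.203  0.1813] phi 0.2754 op 0.0208 F [ 1.26 -0.2   0.37]
0.066 ........############...........
0.062 ........####....####.......##..
0.058 .......##############.......#..
0.054 .......###############.....##..
0.05 ......#################.....##.
0.046 ......#################.....##.
0.042 ......#################.....#.#
0.038 ......#################.....##.
0.034 ...........############........
0.03 ............#.##.#.####........
0.026 ...........###.####..#...#....#
0.022 ....#...........####...........
0.018 .....#....#......##..##..#...##
```

>>> servo_tool:
  plan: "0.001 -0.0013 0.02 0;0.001 -0.0013 0.05 0;0.001 -0.0013 0.08 0;0.001 -0.0013 0.1 0;0.001 -0.0013 0.115 0;0.001 -0.0013 0.125 0;0.001 -0.0013 0.13 0;0.001 -0.0013 0.13 0"

```text
t: 16.07
tool_pos: [0.5966, 0.2052, 0.0503]
orientation: [3.111, 0.433, -0.002]
force: [-0.0, -1.1, 0.5]
opening: 0.0206
gripper_force: 0.0
```

>>> servo_tool:
  plan: "0 0 0 0;0 0 0 0;0 0 0 0;0 0 0 0;0 0 0 0;0 0 0 0"
  grip: 1
  grip_force: 15

```text
t: 16.57
tool_pos: [0.5984, 0.2048, 0.0525]
orientation: [3.11, 0.433, 0.004]
force: [2.7, -4.6, -0.4]
opening: 0.0091
gripper_force: 15.0
```

```bash
python3 -c "
from h import *
goto([0,0,0],.277)
print(status.read_state()['gripper_force'])"
```

```text
t 16.57 shift mm [-631.8   33.5   51. ] turn -0.02 tcp [0.5984 0.2048 0.0525] phi 0.2767 op 0.0091 F [ 2.69 -4.59 -0.36]
14.999475407239515
```

>>> servo_tool:
  plan: "0 0.001 0 0;0 0.001 -0.003 0;0 0.001 -0.01 0;0 0.001 -0.025 0;0 0.001 -0.045 0;0 0.001 -0.07 0;0 0.001 -0.1 0;0 0.001 -0.13 0;0 0.001 -0.15 0;0 0.001 -0.16 0;0 0.001 -0.16 0;0 0.001 -0.16 0"

```text
t: 17.57
tool_pos: [0.5973, 0.2051, 0.2111]
orientation: [-3.111, -0.434, -0.001]
force: [0.0, -0.2, -1.2]
opening: 0.0088
gripper_force: 15.0
```

```bash
python3 - <<'E'
from h import *
import pickle
goto([.565,-.182,.2],1.4)
e=snap('side');d=snap('top');pickle.dump((d,e),open('s8.pkl','wb'))
c=np.array([.6128,.1618]);w=.277;x=np.array([np.cos(w),np.sin(w)]);n=np.array([-x[1],x[0]])
t,M,f,s=pose();hs=cv2.cvtColor(e['image'],cv2.COLOR_BGR2HSV)
x=M[:2,0];n=-M[:2,1]
for dz in np.arange(.02,-.07,-.004):
    row=''
    for X in np.arange(-.06,.061,.004):
        q=proj(e,[*(t[:2]+x*X+n*.0045),t[2]+dz]);P=hs[int(round(q[1])),int(round(q[0]))];row+='#' if (P[0]<14 and P[1]>90 and P[2]<110) else 'g' if P[1]<60 else '.'
    print(round(dz,3),row)
E
```

```text
t 17.57 shift mm [-137.   363.5   10.9] turn -64.33 tcp [0.5973 0.2051 0.2111] phi 0.2773 op 0.0088 F [ 0.02 -0.22 -1.21]
0.02 ..........gggggggggggggggggggg.
0.016 ..........ggggggggggggggggggg..
0.012 ..........ggggggggggggggggggg..
0.008 ..........ggggggggggggggggggg..
0.004 ...........g.gggggg............
0.0 ........#####.ggggg.###........
-0.004 .......######.ggggg#####.......
-0.008 .......######gggggg#####.......
-0.012 .......######gggggg#####.......
-0.016 .......#######gggg.#####.......
-0.02 .......#######ggggg#####.......
-0.024 .......#########.#######.......
-0.028 .......#.#...#...###....##.....
-0.032 ........................#......
-0.036 .......#.###............#......
-0.04 #.....####################.....
-0.044 .....#.############..####......
-0.048 ........########..######.......
-0.052 ..##.####...##.##..##.##.......
-0.056 .#....#.#........#.#.###.......
-0.06 ............#..####............
-0.064 .#..###..##.#.##.##............
-0.068 .###.#....#......#..##.........
```

```bash
python3 - <<'E'
from h import *
import pickle
np.set_printoptions(precision=3,suppress=True,linewidth=200)
L=[pickle.load(open(f's{i}.pkl','rb')) for i in(0,1,2,3)]
sd=np.mean([l[1]['image'].astype(float) for l in L],0).mean(2);e=L[0][1];a=L[0][0]
tp=a['image'].astype(float).mean(2)
print('side');print(' ',range(198,232))
for v in range(120,152):print(v,' '.join('%3d'%x for x in sd[v,198:232]))
print('top')
for v in range(102,142):print(v,' '.join('%3d'%x for x in tp[v,292:334]))
E
```

```text
side
  range(198, 232)
120 119 114 117 118 115 116 143 164 166 165 166 166 165 164 164 163 163 162 161 161 162 162 163 162 161 161 161 161 162 162 161 160 159 159
121 118 113 117 118 115 113 134 163 166 165 165 166 164 163 163 164 162 162 161 161 161 162 161 160 160 161 161 161 161 161 160 159 158 158
122 118 110 117 118 116 113 131 162 166 164 164 161 151 149 154 154 155 159 160 160 161 162 161 160 159 160 161 160 160 160 159 157 157 157
123 118 111 116 119 116 114 132 162 165 161 153 134  92  92 109 109 118 140 144 152 159 160 160 159 158 160 161 161 160 158 157 157 157 157
124 119 113 117 120 117 115 131 159 160 142 105  62  33  32  37  37  44  61  76 116 139 145 151 152 157 159 160 160 160 158 157 157 157 157
125 118 113 116 119 117 111 113 141 132  82  40  24  20  20  20  19  21  23  27  39  52  75 108 117 140 148 158 159 158 158 157 157 157 157
126 109 107 114 119 117 105  75  63  54  29  20  19  19  19  20  20  20  19  18  16  16  24  36  44  67 104 152 157 157 158 157 157 156 157
127  65  62 105 117 116 104  64  28  17  17  19  19  17  18  19  20  19  17  14  10  10  15  18  
[... 9586 characters left out ...]
  97  98  96
138  97  95  94  93  93  92  89  65  43  25  18  28  34  39  38  37  37  36  35  36  36  36  38  39  39  35  30  54  80  92  95  95  94  94  95  96  97  97  98  98  95  97
139  93  92  92  91  92  91  92  91  86  64  40  25  20  26  31  36  37  37  37  38  39  37  36  28  23  36  76  88  91  90  94  91  91  90  91  95  93  94  93  92  93  94
140  92  94  93  92  94  93  92  93  92  89  87  64  43  26  18  18  18  20  24  26  21  17  38  43  75  87  90  91  91  92  93  92  91  92  92  94  94  93  92  93  92  92
141  96  94  95  96  94  96  96  98  95  93  94  93  88  87  87  88  70  47  58  64  81  86  87  87  92  92  92  90  91  91  93  90  89  90  89  91  90  91  90  90  90  89
```

```bash
python3 - <<'E'
from h import *
import pickle
np.set_printoptions(precision=4,suppress=True)
a,b=pickle.load(open('s0.pkl','rb'))
L,g=tri(a,(313.2,134.2),b,(225.3,138.9));print('lens',L,g)
C=np.array([.8109,-.2234])
m=((a['image'].mean(2)>115)).astype(np.uint8);ys,xs=np.where(m[88:102,312:330]);print('cap px',xs.mean()+312,ys.mean()+88,len(xs))
def circ(L,h,t,d):
    X=np.array([np.cos(h)*np.cos(t),np.sin(h)*np.cos(t),np.sin(t)]);Y=np.array([-np.sin(h),np.cos(h),0]);Z=np.cross(X,Y)
    p=np.array([proj(d,L+.025*(np.cos(k)*Y+np.sin(k)*Z)) for k in np.linspace(0,6.28,60)]);return p.min(0).round(1),p.max(0).round(1),cv2.fitEllipse(p.astype(np.float32))[1]
for h in(-.14,-.18,-.22):
  for t in(.03,.08,.13,.2):print(h,t,'top',circ(L,h,t,a),'side',circ(L,h,t,b))
d=C-L[:2];print('head',np.arctan2(d[1],d[0]),np.hypot(*d))
E
```

```text
lens [ 0.7121 -0.209   0.2261] 0.00022441314363408213
cap px 321.0833333333333 94.5 24
-0.14 0.03 top (array([305.1, 131.7]), array([321.3, 136.6]), (4.49843692779541, 16.375167846679688)) side (array([222. , 132.2]), array([228.5, 145.6]), (5.90608549118042, 13.62022590637207))
-0.14 0.08 top (array([305.1, 132. ]), array([321.3, 136.3]), (3.7028229236602783, 16.374242782592773)) side (array([222. , 132.3]), array([228.5, 145.5]), (5.590341091156006, 13.613224983215332))
-0.14 0.13 top (array([305.1, 132.3]), array([321.3, 136. ]), (2.897840976715088, 16.37335777282715)) side (array([222. , 132.4]), array([228.6, 145.4]), (5.260177135467529, 13.606487274169922))
-0.14 0.2 top (array([305.1, 132.7]), array([321.3, 135.6]), (1.7589894533157349, 16.37212371826172)) side (array([221.9, 132.5]), array([228.7, 145.3]), (4.7753071784973145, 13.597548484802246))
-0.18 0.03 top (array([305.1, 131.5]), array([321.3, 136.8]), (4.545212268829346, 16.365768432617188)) side (array([221.8, 132.2]), array([228.8, 145.5]), (6.325930595397949, 13.61681079864502))
-0.18 0.08 top (array([305.1, 131.8])
[... 671 characters left out ...]
, 132.3]), array([229. , 145.5]), (6.735629081726074, 13.61328125))
-0.22 0.08 top (array([305.2, 131.6]), array([321.2, 136.7]), (3.787097215652466, 16.356197357177734)) side (array([221.6, 132.3]), array([229. , 145.4]), (6.417912006378174, 13.606246948242188))
-0.22 0.13 top (array([305.2, 131.8]), array([321.2, 136.4]), (2.980747938156128, 16.355648040771484)) side (array([221.6, 132.4]), array([229. , 145.3]), (6.083649635314941, 13.599573135375977))
-0.22 0.2 top (array([305.2, 132.1]), array([321.2, 136.2]), (1.839697003364563, 16.354896545410156)) side (array([221.5, 132.6]), array([229.1, 145.2]), (5.589471340179443, 13.590896606445312))
head -0.14459152026360683 0.09986999641158209
```

```bash
python3 -c "
from h import *
goto([.5641,-.1866,.2326],1.42)"
```

```text
t 17.67 shift mm [-138.   367.5  -23.4] turn -65.48 tcp [0.5962 0.2047 0.2088] phi 0.2772 op 0.0089 F [ 0.23 -0.73 -1.2 ]
```

>>> servo_tool:
  plan: "-0.002 0.005 -0.005 0;-0.006 0.015 -0.012 -1;-0.013 0.035 -0.02 -3;-0.023 0.06 -0.022 -7;-0.033 0.088 -0.022 -12;-0.043 0.116 -0.022 -17;-0.054 0.144 -0.022 -22;-0.065 0.172 -0.022 -27;-0.075 0.2 -0.022 -32;-0.086 0.228 -0.022 -37;-0.096 0.256 -0.022 -42;-0.106 0.284 -0.022 -47"

```text
t: 18.67
tool_pos: [0.5719, -0.099, 0.232]
orientation: [-2.676, -1.643, 0.002]
force: [0.4, 0.5, 0.0]
opening: 0.0089
gripper_force: 15.0
```

```bash
python3 -c "
from h import *
goto([.5641,-.1866,.2326],1.42)"
```

```text
t 18.67 shift mm [-81.7  32.6  -0.6] turn -18.25 tcp [ 0.5719 -0.099   0.232 ] phi 1.1015 op 0.0089 F [0.35 0.53 0.  ]
```

>>> servo_tool:
  plan: "-0.02 0.008 0 -4;-0.038 0.015 0 -8;-0.054 0.021 0 -12;-0.067 0.027 0 -15;-0.076 0.03 0 -17;-0.081 0.032 0 -18;-0.081 0.032 0 -18;-0.081 0.032 0 -18;-0.081 0.032 0 -18"

```text
t: 19.42
tool_pos: [0.5643, -0.1837, 0.2325]
orientation: [-2.391, -2.036, 0.001]
force: [0.4, 0.3, -0.2]
opening: 0.0091
gripper_force: 15.0
```

```bash
python3 - <<'E'
from h import *
import pickle
for i in range(5):
    goto([.5641,-.1866,.2326],1.42);d=snap('top')
e=snap('side');pickle.dump((d,e),open('s9.pkl','wb'))
t,M,f,s=pose();hs=cv2.cvtColor(e['image'],cv2.COLOR_BGR2HSV);x=M[:2,0];y=M[:2,1]
# comb silhouette in its own plane, side view
for dz in np.arange(.012,-.06,-.004):
    row=''
    for X in np.arange(-.06,.061,.004):
        q=proj(e,[*(t[:2]+x*X-y*.0045),t[2]+dz]);P=hs[int(round(q[1])),int(round(q[0]))];row+='#' if (P[0]<14 and P[1]>90 and P[2]<110) else 'g' if P[1]<60 else '.'
    print(round(dz,3),row)
E
```

```text
t 19.42 shift mm [-2.9  0.3 -0.1] turn -0.53 tcp [ 0.5643 -0.1837  0.2325] phi 1.4108 op 0.0091 F [ 0.4   0.32 -0.2 ]
t 19.47 shift mm [-3.   0.2  0.1] turn -0.5 tcp [ 0.5644 -0.1836  0.2327] phi 1.4112 op 0.0088 F [ 0.31 -0.01 -0.35]
t 19.52 shift mm [-3.1  0.1  0.2] turn -0.48 tcp [ 0.5645 -0.1835  0.2328] phi 1.4116 op 0.0089 F [ 0.5   0.64 -0.47]
t 19.57 shift mm [-3.1  0.   0.4] turn -0.47 tcp [ 0.5646 -0.1835  0.233 ] phi 1.4118 op 0.0089 F [0.11 0.33 0.49]
t 19.62 shift mm [-3.1 -0.   0.4] turn -0.47 tcp [ 0.5646 -0.1836  0.233 ] phi 1.4119 op 0.0086 F [-0.4  -0.01  0.08]
0.012 ......ggggggggggggg####.#.#g...
0.008 ......ggggggggggggg########....
0.004 ......ggggggggggggg########....
0.0 ........ggggggggggg########....
-0.004 ........ggggggggggg########....
-0.008 ........ggggggggggg########....
-0.012 ........ggggggggggg########....
-0.016 ........ggggggggggg########....
-0.02 ........ggggggggg##########....
-0.024 ........g.ggggg.###########....
-0.028 ..........g.g#.############....
-0.032 ...........################....
-0.036 ..........#################....
-0.04 ..........#.#.#.#.#............
-0.044 ...............................
-0.048 ...............................
-0.052 ...............................
-0.056 ...............................
```

>>> servo_tool:
  plan: "-0.001 0 0 -0.2;-0.003 0 0 -0.5;-0.003 0 0 -0.5;-0.003 0 0 -0.5"

```text
t: 20.05
tool_pos: [0.5641, -0.1872, 0.2331]
orientation: [2.382, 2.048, -0.0]
force: [0.5, 0.2, 0.2]
opening: 0.0088
gripper_force: 15.0
```

```bash
python3 - <<'E'
from h import *
import pickle
np.set_printoptions(precision=4,suppress=True)
d=snap('top');e=snap('side');pickle.dump((d,e),open('s10.pkl','wb'))
goto([.5641,-.1866,.2326],1.42)
t,M,f,s=pose();x=M[:2,0];y=M[:2,1]
hs=cv2.cvtColor(e['image'],cv2.COLOR_BGR2HSV)
c=np.array([proj(e,[*(t[:2]+x*X+y*Y),t[2]+z]) for X in(-.036,.036) for Y in(-.0045,.0045) for z in(-.045,-.005)])
print('pred ends',c.round(1).tolist())
u0,v0=proj(e,[*t[:2],t[2]-.02]).astype(int)
m=((hs[...,0]<14)&(hs[...,1]>90)&(hs[...,2]<110)).astype(np.uint8)
for v in range(v0-16,v0+26):print(v,''.join('#' if m[v,u] else 'g' if hs[v,u,1]<60 else '.' for u in range(u0-22,u0+25)))
print('u0',u0-22)
# disturbances: side/top pixel differences vs start around jar, pot, knife
a,b=pickle.load(open('s0.pkl','rb'))
for n,D,O,(u,v,w) in(('jar',d,a,(146,222,16)),('pot',d,a,(371,192,14)),('pot side',e,b,(276,163,12)),('jar side',e,b,(252,300,20)),('knife side',e,b,(285,205,22)),('cam top',d,a,(311,115,24)),('cam side',e,b,(207,140,20))):
    print(n,np.abs(D['image'][v-w:v+w,u-w:u+w].astype(int)-O['image'][v-w:v+w,u-w:u+w]).mean().round(2))
E
```

```text
t 20.15 shift mm [ 0.5 -0.1  0.5] turn 0.0 tcp [ 0.5641 -0.1871  0.2331] phi 1.42 op 0.009 F [ 0.12  0.26 -0.6 ]
pred ends [[267.4, 152.2], [267.5, 142.4], [265.1, 151.7], [265.2, 141.9], [259.1, 161.0], [259.1, 150.9], [256.8, 160.4], [256.7, 150.4]]
134 ####..#######...ggggggggggggggggggggggggggggggg
135 ##.....######...ggggg..gggggg.....ggggggggggggg
136 ##.....#####.....gggg..ggggg..............ggggg
137 ###....#####.....gggg..ggggg...................
138 ####..######.....gggg..ggggg...................
139 ############.....gggg..ggggg...................
140 ##...#######.....gggg..ggggg...................
141 #.....######.....gggg..ggggg...................
142 #......#####.....gggg..ggggg...................
143 #......#####.....gggg#.ggggg...................
144 #......#####.....ggg.#.ggggg...................
145 #.....######.....ggg##.ggggg...................
146 ##...######......gg.##.ggggg...................
147 ###########......gg###.gggg....................
148 ###########........###.gggg....................
149 ###########........###.gggg....................
150 ###########.
[... 734 characters left out ...]
............#######..####....
165 ..............................#############....
166 ...............................###########.....
167 ...............................###########.....
168 ...............................###########.....
169 ...............................###########.....
170 ...............................##########......
171 ......................................#........
172 ...............................................
173 ...............................................
174 ...............................................
175 ...............................................
u0 240
jar 1.26
pot 3.31
pot side 11.02
jar side 8.87
knife side 12.26
cam top 11.53
cam side 3.23
```

```bash
python3 - <<'E'
from h import *
import pickle
a,b=pickle.load(open('s0.pkl','rb'));d,e=pickle.load(open('s10.pkl','rb'))
def cen(D,f,u,v,w):
    h=cv2.cvtColor(D['image'],cv2.COLOR_BGR2HSV)[v-w:v+w,u-w:u+w].astype(int);ys,xs=np.where(f(h));return len(xs),round(xs.mean()+u-w,1),round(ys.mean()+v-w,1)
red=lambda h:(h[...,0]<9)&(h[...,1]>150)&(h[...,2]>50)
wht=lambda h:(h[...,1]<50)&(h[...,2]>90)
for n,f,i,u,v,w in(('pot top',red,0,371,192,18),('pot side',red,1,276,163,16),('jar top',wht,0,146,222,18),('jar side',wht,1,252,290,14)):
    print(n,cen((a,b)[i],f,u,v,w),cen((d,e)[i],f,u,v,w))
hk=lambda h:(h[...,1]<70)&(h[...,2]>110)
print('blade side',cen(b,hk,272,201,14),cen(e,hk,272,201,14))
c=np.array([.6128,.1618]);w=.277;x=np.array([np.cos(w),np.sin(w)]);n=np.array([-x[1],x[0]])
hs=cv2.cvtColor(d['image'],cv2.COLOR_BGR2HSV)
for Y in np.arange(-.058,.059,.004):
    row=''
    for X in np.arange(-.056,.057,.004):
        q=proj(d,[*(c+x*X+n*Y),.05]);p=hs[int(round(q[1])),int(round(q[0]))];row+='#' if (p[0]<14 and p[2]<60) else '.'
    print(round(Y,3),row)
h5=cv2.cvtColor(e['image'],cv2.COLOR_BGR2HSV)
for v in range(198,234,6):print(v,''.join('#' if (p[1]>150 and p[0]<16) else '.' for p in h5[v,176:205]))
E
```

```text
pot top (157, np.float64(369.2), np.float64(192.9)) (148, np.float64(369.2), np.float64(193.0))
pot side (133, np.float64(276.0), np.float64(162.7)) (133, np.float64(276.0), np.float64(162.4))
jar top (198, np.float64(145.2), np.float64(222.0)) (200, np.float64(145.2), np.float64(222.0))
jar side (374, np.float64(250.8), np.float64(291.8)) (377, np.float64(250.8), np.float64(291.8))
blade side (60, np.float64(274.5), np.float64(202.3)) (61, np.float64(273.3), np.float64(202.3))
-0.058 #...........................#
-0.054 .........................##..
-0.05 .......#....#.#.#.........##.
-0.046 ........###########.......#.#
-0.042 #.....#############......####
-0.038 #.......#...#..##.........##.
-0.034 ............................#
-0.03 #..........................#.
-0.026 ............................#
-0.022 .............................
-0.018 #.........................###
-0.014 .........................###.
-0.01 ..........................#.#
-0.006 #...............##.........##
-0.002 .......#.###########......#.#
0.002 .......#############........#
0.006 .........##.###..#..........#
0.01 ..........................###
0.014 ..........................##.
0.018 ..........................#..
0.022 ...........................##
0.026 ...........................##
0.03 ..........................#.#
0.034 ..........................#..
0.038 ..........................#.#
0.042 ..........................##.
0.046 #..........................##
0.05 ...........................#.
0.054 ..........................#.#
0.058 .........................#.##
198 ...........####..............
204 .........####................
210 ........####.................
216 .....####....................
222 ....####.....................
228 ..####................##.####
```

```bash
python3 -c "
from h import *
goto([.5641,-.1866,.2326],1.42);print(status.read_state()['gripper_force']);print(robot.close_job())"
```

```text
t 20.15 shift mm [ 0.5 -0.1  0.5] turn 0.0 tcp [ 0.5641 -0.1871  0.2331] phi 1.42 op 0.009 F [ 0.12  0.26 -0.6 ]
14.999901712908468
the job is handed in; nothing more can be done
None
```

The job is handed in at 20.15 s: the lid stands open at about 1.7 rad, pried with the blade, and the knife is back on the table. The wide comb is held still at the focus, teeth down and about 4° (my estimate of the camera's downward tilt) off square, because the tool cannot tilt. I saw no movement of the narrow combs, jar, pot or camera.

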